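Move the repaired watches from the job tray to the test rack in the same order

ROBOT

A 6-joint arm with a two-finger parallel gripper is mounted at the origin on the work surface. World frame = base frame: x ahead of the robot, y to its left, z up, the work surface at z = 0. Lengths are in m, angles in rad, forces in N, time in s.
With the tool pointing down it reaches from about 0.4 to 0.825 m from the base axis. Payload 7 kg.
Tool frame: the origin (TCP) lies at the very end of the fingers, on their centre line; the grasp point (between the pads) lies 19 mm behind it; z points along the fingers, y is the line along which they close (so a half turn about z gives the same grasp; the last joint's range is limited). The gripper opens to 88 mm and grips with 3 to 60 N. Pads are 19 mm wide; open, the fingers measure 130 mm over their backs; the gripper's body (78 mm by 193 mm) begins 47 mm behind the grasp point.
Start: joints at [-0.869, 0.359, 0.012, 0, -1.224, -0.288], TCP at [0.271, -0.618, 0.2] pointing down, gripper open.
Joint ranges: [-3.07, 3.07], [-1.43, 2.12], [-1.02, 1.25], [-3.03, 1.67], [-3.05, -0], [-3.03, 3.03]. Speed limits (rad/s): [2.39, 2.39, 3.01, 3.14, 3.14, 3.14].

INTERFACE

Orientations are given as [roll, pitch, yaw] about the fixed x, y, z axes, in that order (R = Rz(yaw) Ry(pitch) Rx(roll)).
In Python, from station import arm, vision gives the robot as it stands. The module is installed in compiled form; this text tells all that it offers.
- The arm moves only by the tool jog_arm, never from a script. Its argument "steps" is a list that holds one entry, the list of rows, each a list of 7 numbers: the closure in counts, from 0 (fully open) to 255 (shut), then the shift along the tool's x, y, z scaled (see below), then the turn, a rotation vector about the tool's x, y, z scaled (see below). In form: [[[grip, dx, dy, dz, rx, ry, rz], ...]]. A call has 1 to 8 rows; each row is the pose to reach, as a shift and turn from the pose commanded when the call began, along the tool's axes at that moment; what a row does not reach only later rows make up. The controller multiplies each number of a shift by 250 mm and each number of a turn by 45 degrees. A row lasts 1/10 s, in which the tool goes at most 50 mm and 8.59 degrees, less where a joint would pass 70% of its speed; a pose out of reach is approached as far as the arm can. A call with a number of a shift or a turn outside -1 to 1 is refused whole. A call with a gripper value outside its range is refused whole. The fingers move at their own pace and stop on an object; "newtons" is the grip in N (left out, the last holds). Time passes only in rows, so rows that repeat a pose let the fingers close. It gives the time, the measured TCP pose, the force, the opening and the grip force at its end, in the units of the state.
- arm.get_state(): the state, without advancing time (a new reading comes with each control period).
- vision.grab_frame(name): name is "scene" or "top" or "wrist"; returns a dict with "color" (480x640x3 uint8, red, green, blue), "vfov" (degrees; the focal length in pixels is half the picture's height over the tangent of half this angle, whatever the lens; pixels are square), "cx", "cy" (the principal point, pixels), "extrinsics" (4x4, takes a point from world to camera coordinates). Camera axes: x right, y down, z forward; pixel columns grow to the right and rows downward; lengths in m; the calibration is good to about 2 mm. The wrist camera is an equidistant fisheye: a pixel r from the principal point sees the ray r / f radians off the axis. A picture is of the moment at which its call begins. There is no depth.
- arm.job_done(): hands the job in; it is judged then, once.
The state is a dict: "t": time; "q": joint angles; "qd": joint speeds; "joint_efforts": joint torques, N m; "eef_pos": TCP position; "ee_rot": TCP orientation; "force": force on the tool from outside, world axes, zero at the start; "moment": the same for the moment, N m; "width": finger opening in m; "gripper_force": force on a finger pad.
Only numpy, scipy, OpenCV 4.12 (cv2) and the standard library are available. Lean on these libraries where they do the work, as an engineer would, in place of code of your own. Each camera call takes 0.05 s, during which the arm holds its last target. There are 200 camera calls.

TASK

Move the four watches from the wooden job tray to the dark steel test rack in the same order, counting from the brass pin on each: the watch nearest the tray's pin goes on the cushion nearest the rack's pin, and so on to the last, whichever way round the two stand. Leave every watch lying dial up, flat and centred on its own cushion, and set the watches down gently, never dropping one.

Things in the scene. Friction and masses are not known exactly. Their poses are not given: they have to be found in the camera images.
- round_watch (a point): Centre (half-way up) of a round steel wristwatch head, 40 mm across; a small crown sticks out 4 mm on its +y side. 14 mm thick, 70 to 90 g give or take 30 %, white dial up (+z). Lies loose on the cushion of its job plate, turned up to 0.2 rad from it, underside 34 mm above the bench; grip it across its x, clear of the crown.
- square_watch (a point): Centre (half-way up) of a square steel wristwatch head, 36 x 36 mm (sides along its x and y); a small crown sticks out 4 mm on its +y side. 14 mm thick, 70 to 90 g give or take 30 %, white dial up (+z). Lies loose on the cushion of its job plate, turned up to 0.2 rad from it, underside 34 mm above the bench; grip it across its x, clear of the crown.
- oblong_watch (a point): Centre (half-way up) of an oblong steel wristwatch head, 28 mm along its x and 46 mm along its y; a small crown sticks out 4 mm on its +y side. 14 mm thick, 70 to 90 g give or take 30 %, white dial up (+z). Lies loose on the cushion of its job plate, turned up to 0.2 rad from it, underside 34 mm above the bench; grip it across its x, clear of the crown.
- pocket_watch (a point): Centre (half-way up) of a round brass pocket watch, 44 mm across, with a stem and wire bow that reach 39 mm from its centre on its +y side. 14 mm thick, 70 to 90 g give or take 30 %, white dial up (+z). Lies loose on the cushion of its job plate, turned up to 0.2 rad from it, underside 34 mm above the bench; grip it across its x, clear of the crown.
- plate_round: Job plate of the round watch: a fixed aluminium plate, round, 58 mm across, 4 mm thick, on the 8 mm thick wooden job tray, with a black rubber cushion 26 mm across and 22 mm high at its centre that carries the watch. Origin: centre of its underside, 8 mm above the bench. The four plates stand in a row, 76 mm apart along y, in any order.
- plate_square: Job plate of the square watch: a fixed aluminium plate, square, 54 mm, 4 mm thick, on the 8 mm thick wooden job tray, with a black rubber cushion 26 mm across and 22 mm high at its centre that carries the watch. Origin: centre of its underside, 8 mm above the bench. The four plates stand in a row, 76 mm apart along y, in any order.
- plate_oblong: Job plate of the oblong watch: a fixed aluminium plate, oblong, 42 mm along x by 62 mm along y, 4 mm thick, on the 8 mm thick wooden job tray, with a black rubber cushion 26 mm across and 22 mm high at its centre that carries the watch. Origin: centre of its underside, 8 mm above the bench. The four plates stand in a row, 76 mm apart along y, in any order.
- plate_pocket: Job plate of the pocket watch: a fixed aluminium plate, roughly six-sided, 50 to 57 mm across, 4 mm thick, on the 8 mm thick wooden job tray, with a black rubber cushion 26 mm across and 22 mm high at its centre that carries the watch. Origin: centre of its underside, 8 mm above the bench. The four plates stand in a row, 76 mm apart along y, in any order.
- start_pin: Brass pin with a 16 mm ball on top, 42 mm high, fixed on the wooden job tray in line with the row of plates, at whichever end counts as the first: the first plate's centre is 46 mm from it, the next ones 122, 198 and 274 mm. The other end has a low black stop. Origin: centre of its foot, 8 mm above the bench.
- test_rack: Fixed dark steel rack, base 84 x 360 x 12 mm (x, y, z), origin at the centre of its underside. Four empty black rubber cushions, 26 mm across, tops 34 mm above the bench, at x = 0, y = +114 (first place), +38, -38, -114 mm (fourth) in its frame. Brass ball pin, 54 mm high, at y = +160 mm; low black stop at the other end. Rack and tray swap nearer and farther places.
Things that resemble listed ones, but are neither listed nor needed, are in the scene too. Leave any turquoise look-alike of the part that bears square_watch alone. Leave any red look-alike of the part that bears pocket_watch alone.

How it is judged:
By the outcome, as a careful person would: the job done as asked, in the order asked, and still so for the second after the job is handed in, with the robot touching nothing.
It also fails if it takes over 88 s, if anything falls off the work surface, if the arm or the gripper's body presses on something with over 40 N, if the wrist force passes 120 N, or if a joint passes its speed limit or range.

## Working session

There is one attempt and no reset: what is moved stays moved. The work goes in short steps, Python scripts to look and compute and a tool call to move; the robot and the scene stay as the last step left them, time stands still between calls to the robot, and variables do not carry over. Pictures are saved under pics/ and viewed, at most 14 in all, crops included, and the job is handed in when it is done.

Besides the shell and the picture viewer there is one more tool, called as name(argument=value, ...), one argument or row to a line, values as JSON. jog_arm: Moves the arm, as the interface text tells. Its arguments: {"type":"object","properties":{"steps":{"type":"array","items":{"type":"array","items":{"type":"array","items":{"type":"number"}}}},"newtons":{"type":"number"}},"required":["steps"]}

```bash
mkdir -p pics; python3 - <<'E'
from station import arm, vision
import cv2, pickle
s=arm.get_state(); print(s)
for n in("scene","top"):
    f=vision.grab_frame(n); pickle.dump(f,open(n+'.pkl','wb'))
    cv2.imwrite(f'pics/{n}0.png',f['color'][:,:,::-1]); print(n,f['vfov'],f['cx'],f['cy'],f['extrinsics'].round(3).tolist())
E
```

```text
{'t': 0.0, 'q': array([-8.68912351e-01,  3.59418624e-01,  1.10623217e-02, -3.51548051e-04,
       -1.22407377e+00, -2.88112051e-01]), 'qd': array([-0.00016899,  0.00081599,  0.00093522,  0.00090206, -0.00167818,
        0.00173222]), 'joint_efforts': array([ 1.86240213e-03, -5.82711303e+01,  2.93054670e+01,  6.99728921e+00,
        6.53704628e-03, -1.62275228e-04]), 'eef_pos': array([ 0.27116589, -0.61756537,  0.19860344]), 'ee_rot': array([ 3.13993234e+00, -1.47410345e-04, -2.72794034e+00]), 'force': array([0.04597601, 0.68112681, 0.23128719]), 'moment': array([-0.00159874,  0.00364789,  0.00781391]), 'gripper_force': 0.0, 'width': 0.0876764360694892}
scene 48.23359849611226 315.31028805208484 243.136355258487 [[-0.474, 0.881, -0.015, 0.222], [0.742, 0.39, -0.546, -0.394], [-0.475, -0.27, -0.838, 1.091], [0.0, 0.0, 0.0, 1.0]]
top 57.5516456322267 321.26064709114877 232.74673188873442 [[-0.017, -1.0, 0.007, 0.043], [-0.991, 0.016, -0.13, 0.562], [0.13, -0.009, -0.992, 0.823], [0.0, 0.0, 0.0, 1.0]]
```

View pics/top0.png

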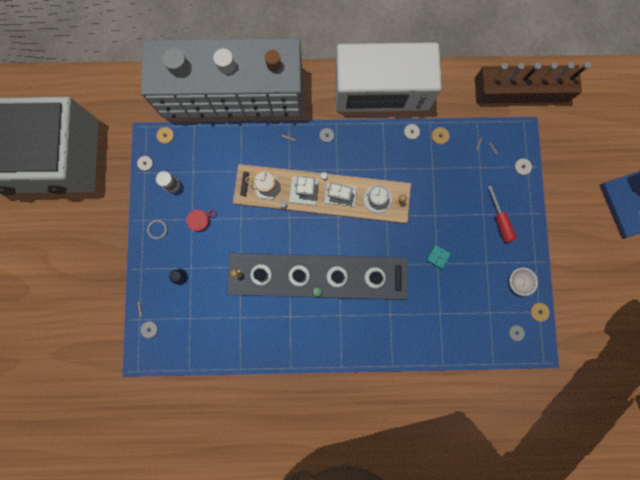

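View pics/scene0.png

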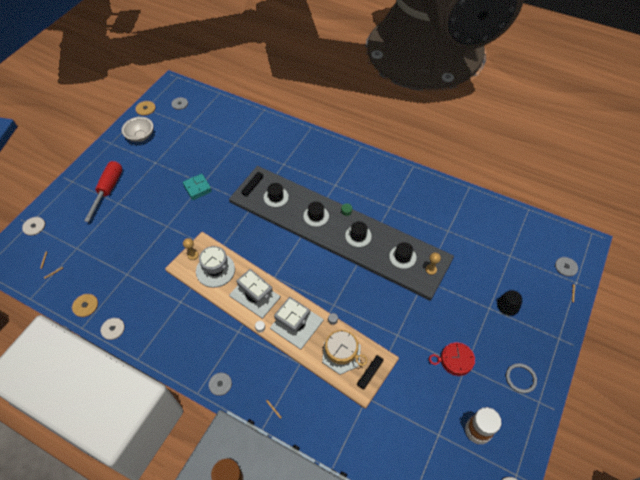

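Top view: the tray's pin is at (402,200). Counting from it come round (378,198), oblong (340,195), square (305,190) and pocket (265,183). The rack's pin is at (237,273), with cushions 1–4 at (261,274), (298,275), (337,276) and (375,278). The look-alikes, turquoise at (438,257) and red at (198,220), lie off the tray and will be left alone. I'll enlarge to confirm.

```bash
python3 - <<'E'
import cv2
i=cv2.imread('pics/top0.png')[160:305,225:415]
cv2.imwrite('pics/c1.png',cv2.resize(i,None,fx=4,fy=4,interpolation=cv2.INTER_CUBIC))
i=cv2.imread('pics/scene0.png')[165:405,160:460]
cv2.imwrite('pics/c2.png',cv2.resize(i,None,fx=2.5,fy=2.5,interpolation=cv2.INTER_CUBIC))
E
```

```text
(no output)
```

View pics/c1.png

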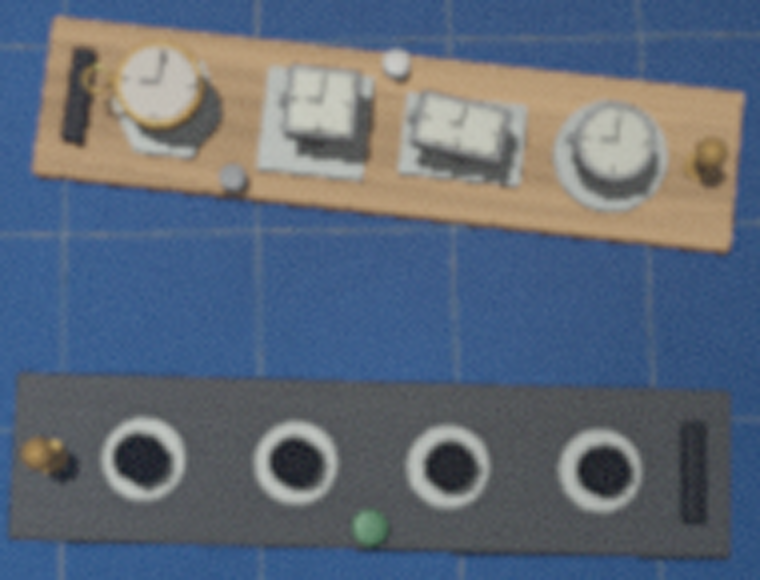

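View pics/c2.png

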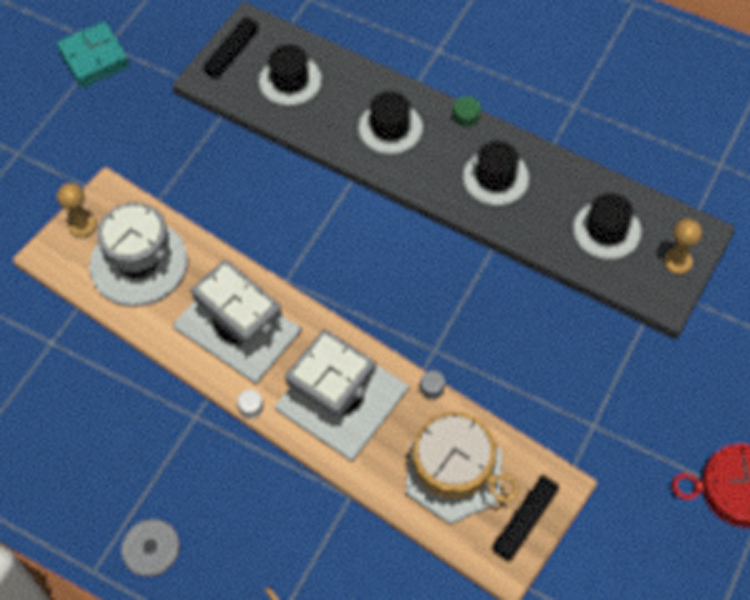

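Confirmed: the tray order from its pin is round, oblong, square, pocket, and the dark rack's pin is at its left (+y) end. The crowns and the bow point to world +y.

```bash
cat > h.py <<'E'
import numpy as np, pickle, cv2
from scipy.spatial.transform import Rotation as R
def ray(f,u,v):
    E=f['extrinsics']; k=240/np.tan(np.radians(f['vfov'])/2)
    a=np.array([u-f['cx'],v-f['cy']])
    if f.get('fish'):
        r=np.hypot(*a)+1e-9; th=r/k; d=np.r_[a/r*np.sin(th),np.cos(th)]
    else: d=np.r_[a/k,1]
    return -E[:3,:3].T@E[:3,3], E[:3,:3].T@d
def at(f,u,v,z):
    o,d=ray(f,u,v); return (o+d*(z-o[2])/d[2])[:2]
def proj(f,p):
    E=f['extrinsics']; k=240/np.tan(np.radians(f['vfov'])/2); c=E[:3,:3]@p+E[:3,3]
    if f.get('fish'):
        r=np.hypot(c[0],c[1]); return c[:2]/r*np.arctan2(r,c[2])*k+[f['cx'],f['cy']]
    return c[:2]/c[2]*k+[f['cx'],f['cy']]
E
python3 - <<'E'
from h import *
T=pickle.load(open('top.pkl','rb'));S=pickle.load(open('scene.pkl','rb'))
t=lambda U,V:((U+.5)/4-.5+225,(V+.5)/4-.5+160)
s=lambda U,V:((U+.5)/2.5-.5+160,(V+.5)/2.5-.5+165)
D={'round':(616,140,133,231,.048),'oblong':(464,124,236,298,.048),'square':(325,103,331,370,.048),'pocket':(160,85,455,452,.048),
'c1':(142,460,613,208,.034),'c2':(297,464,498,155,.034),'c3':(450,468,391,104,.034),'c4':(604,472,291,57,.034),
'tpin':(711,150,71,195,.042),'rpin':(37,454,688,232,.046)}
for n,(a,b,c,d,z) in D.items():
    A=at(T,*t(a,b),z);B=at(S,*s(c,d),z); print(n,A.round(4),B.round(4),((A+B)/2).round(4))
print('tray corners',[at(T,*t(*p),.008).round(3) for p in((55,17),(745,92),(730,250),(35,175))])
print('rack corners',[at(T,*t(*p),.012).round(3) for p in((20,374),(730,390),(730,557),(10,538))])
print('cab',at(T,300,120,0),at(T,160,122,0),at(T,340,112,0))
E
```

```text
round [ 0.6346 -0.08  ] [ 0.6344 -0.0772] [ 0.6345 -0.0786]
oblong [ 0.6437 -0.0055] [ 0.644  -0.0016] [ 0.6439 -0.0036]
square [0.6554 0.0626] [0.6577 0.067 ] [0.6565 0.0648]
pocket [0.6657 0.1437] [0.6683 0.1469] [0.667  0.1453]
c1 [0.4824 0.1542] [0.4829 0.1582] [0.4827 0.1562]
c2 [0.4792 0.0788] [0.48   0.0816] [0.4796 0.0802]
c3 [0.476  0.0044] [0.4761 0.0059] [0.476  0.0051]
c4 [ 0.4728 -0.0706] [ 0.4726 -0.0685] [ 0.4727 -0.0695]
tpin [ 0.6301 -0.1277] [ 0.6282 -0.1269] [ 0.6291 -0.1273]
rpin [0.4857 0.2029] [0.4858 0.2041] [0.4858 0.2035]
tray corners [array([0.713, 0.203]), array([ 0.668, -0.153]), array([ 0.585, -0.142]), array([0.63 , 0.212])]
rack corners [array([0.527, 0.218]), array([ 0.513, -0.138]), array([ 0.43 , -0.135]), array([0.446, 0.222])]
cab [0.8091477  0.07447336] [0.80898509 0.37061102] [ 0.82570021 -0.01083429]
```

jog_arm(
  steps=[
    [[0, -1, 1, 0, 0, 0, -1], [0, -1, 1, 0, 0, 0, -1], [0, -1, 1, 0, 0, 0, -1], [0, -1, 1, 0, 0, 0, -1], [0, -1, 1, 0, 0, 0, -1], [0, -1, 1, 0, 0, 0, -1], [0, -1, 1, 0, 0, 0, -1], [0, -1, 1, 0, 0, 0, -1]],
  ],
)

```text
t: 0.9
eef_pos: [0.4012, -0.2845, 0.1998]
ee_rot: [-3.141, 0.001, -1.937]
force: [0.1, -1.1, 1.2]
width: 0.088
gripper_force: 0.0
```

```bash
cat >> h.py <<'E'
def plan(*targets):
    "print jog numbers from the present pose to (x,y,z,yaw of watch) targets"
    from station import arm
    s=arm.get_state(); M=R.from_euler('xyz',s['ee_rot']); p=s['eef_pos']
    print('t%.2f'%s['t'],p.round(4),s['ee_rot'].round(3),'q6 %.2f w %.4f F'%(s['q'][5],s['width']),s['force'].round(1),'g %.1f'%s['gripper_force'])
    for x,y,z,a in targets:
        G=R.from_euler('xyz',[np.pi,0,a-np.pi/2]); d=M.inv().apply(np.array([x,y,z])-p)/.25; r=(M.inv()*G).as_rotvec()/(np.pi/4)
        print('  ->',d.round(3).tolist(),r.round(3).tolist(),'rows',round(max(np.linalg.norm(d)*5,np.linalg.norm(r)*45/8.59),1))
def look(name):
    from station import vision
    f=vision.grab_frame('wrist'); f['fish']=True; pickle.dump(f,open(name+'.pkl','wb')); cv2.imwrite(f'pics/{name}.png',f['color'][:,:,::-1]); return f
E
python3 -c "
from h import *
plan((.56,0.03,.2,-.05))"
```

```text
t0.90 [ 0.4012 -0.2845  0.1998] [-3.141e+00  1.000e-03 -1.937e+00] q6 -0.15 w 0.0880 F [ 0.1 -1.1  1.2] g 0.0
  -> [-1.402, -0.142, 0.0] [-0.001, 0.001, -0.403] rows 7.0
```

jog_arm(
  steps=[
    [[0, -1, -0.5, 0, 0, 0, -0.35], [0, -1, -0.5, 0, 0, 0, -0.35], [0, -1, -0.5, 0, 0, 0, -0.35], [0, -1, -0.5, 0, 0, 0, -0.35], [0, -1, -0.5, 0, 0, 0, -0.35], [0, -1, -0.5, 0, 0, 0, -0.35], [0, -1, -0.5, 0, 0, 0, -0.35]],
  ],
)

```text
t: 1.6
eef_pos: [0.6092, -0.0988, 0.198]
ee_rot: [3.14, -0.0, -1.665]
force: [-0.3, -0.6, -0.7]
width: 0.0876
gripper_force: 0.0
```

```bash
python3 -c "
from h import *
plan((.6345,-.0786,.2,-.1))
f=look('w1'); print(f['vfov'],f['cx'],f['cy'])
for n,p in dict(round=(.6345,-.0786,.048),oblong=(.6439,-.0036,.048),square=(.6565,.0648,.048),pocket=(.667,.1453,.048),c1=(.4827,.1562,.034),c4=(.4727,-.0695,.034)).items(): print(n,proj(f,np.array(p)).round(1))
"
```

```text
t1.60 [ 0.6092 -0.0988  0.198 ] [ 3.14  -0.    -1.665] q6 -0.25 w 0.0876 F [-0.3 -0.6 -0.7] g 0.0
  -> [-0.09, -0.093, -0.008] [0.002, -0.0, 0.007] rows 0.6
65.70646984690485 324.30301112886906 245.1326113867776
round [298.2 244. ]
oblong [297.9 314.9]
square [294.4 369.3]
pocket [294.9 420.8]
c1 [440.5 404.5]
c4 [459. 234.]
```

View pics/w1.png

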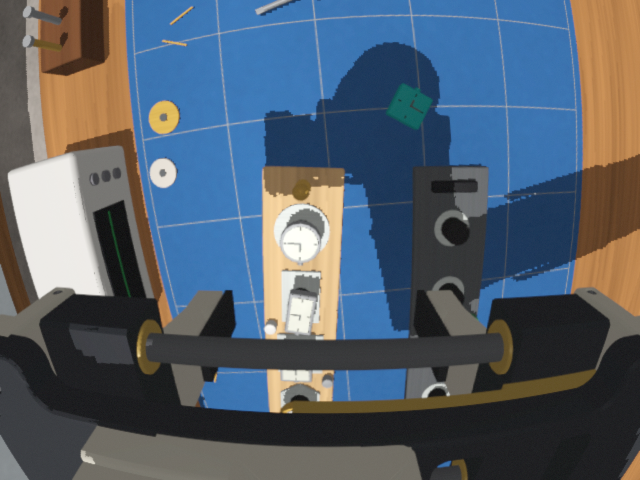

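Wrist view: the round dial is at about (300,243) against the predicted (298,244), so the calibration agrees. The oblong is at about (300,312). I'll segment the dials for centre and yaw.

```bash
cat >> h.py <<'E'
def dial(f,p,z=.048,half=.028,thr=None):
    "rectify the plane z about p, segment the bright dial; return centre, minAreaRect (mm), patch"
    n=224; m=2*half/n
    X,Y=np.meshgrid(np.arange(n),np.arange(n))   # row -> -x, col -> -y
    P=np.stack([p[0]+half-m*Y,p[1]+half-m*X,np.full(X.shape,z)],-1).reshape(-1,3)
    uv=np.array([proj(f,q) for q in P]).reshape(n,n,2).astype('f4')
    im=cv2.remap(f['color'],uv[...,0],uv[...,1],cv2.INTER_CUBIC)
    g=im.min(2); t=thr or cv2.threshold(g,0,255,cv2.THRESH_OTSU)[0]
    b=cv2.morphologyEx((g>t).astype('u1'),cv2.MORPH_CLOSE,np.ones((15,15)))
    b=cv2.morphologyEx(b,cv2.MORPH_OPEN,np.ones((9,9)))
    c=max(cv2.findContours(b,0,2)[0],key=cv2.contourArea); r=cv2.minAreaRect(c)
    cx,cy=r[0]; cen=(p[0]+half-m*cy,p[1]+half-m*cx)
    cv2.drawContours(im,[cv2.boxPoints(r).astype(int)],0,(255,0,0),1)
    print('thr',t,'centre',np.round(cen,4),'size mm',np.round(np.array(r[1])*m*1e3,1),'angle',round(r[2],1))
    return im[:,:,::-1]
E
python3 - <<'E'
from h import *
T=pickle.load(open('top.pkl','rb'));S=pickle.load(open('scene.pkl','rb'));W=pickle.load(open('w1.pkl','rb'))
rows=[]
W0=dict(round=(.6345,-.0786),oblong=(.6439,-.0036),square=(.6565,.0648),pocket=(.667,.1453))
for f in (T,S): rows.append(np.hstack([dial(f,p,thr=175) for p in W0.values()]))
rows.append(np.hstack([dial(W,W0['round'],thr=175),dial(W,W0['oblong'],thr=175)]+[rows[0][:,:448]*0]))
cv2.imwrite('pics/d1.png',cv2.resize(np.vstack(rows),None,fx=.85,fy=.85))
E
```

```text
thr 175 centre [ 0.6342 -0.079 ] size mm [27.5 28.4] angle 5.4
thr 175 centre [ 0.6437 -0.0033] size mm [36.3 20. ] angle 13.4
thr 175 centre [0.6569 0.0649] size mm [28.7 28.2] angle 6.8
thr 175 centre [0.6668 0.1447] size mm [32.4 31.9] angle 5.2
thr 175 centre [ 0.6344 -0.079 ] size mm [32.3 32.4] angle 7.9
thr 175 centre [ 0.6432 -0.0031] size mm [38.8 21.6] angle 14.5
thr 175 centre [0.6566 0.0656] size mm [29.8 29.3] angle 7.0
thr 175 centre [0.6672 0.1459] size mm [33.7 33.9] angle 8.7
thr 175 centre [ 0.6319 -0.0825] size mm [50.2 47.8] angle 90.0
thr 175 centre [ 0.6416 -0.0056] size mm [49.5 39.1] angle 6.8
```

View pics/d1.png

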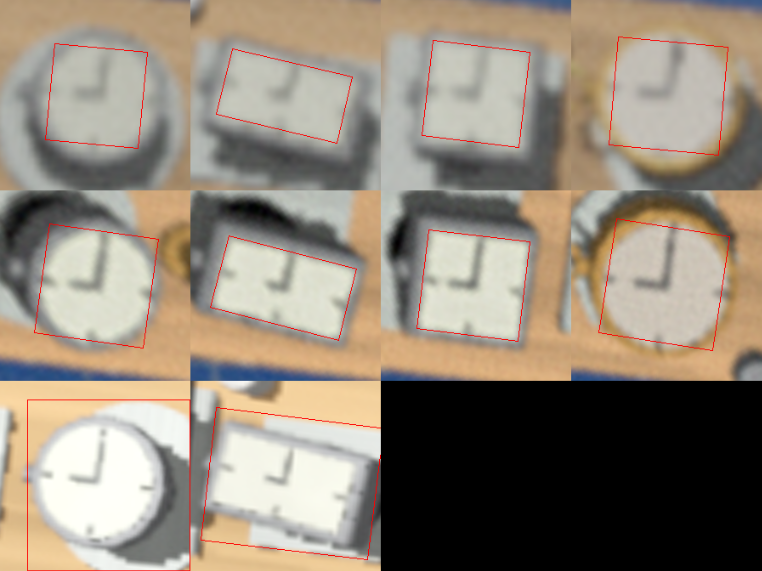

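```bash
python3 -c "
from h import *
plan((.6343,-.079,.08,-.12),(.6343,-.079,.027,-.12))"
```

```text
t1.65 [ 0.6077 -0.0999  0.1982] [ 3.14  -0.    -1.666] q6 -0.25 w 0.0878 F [-0.6 -1.   0.3] g 0.0
  -> [-0.094, -0.099, 0.472] [0.003, -0.001, 0.032] rows 2.5
  -> [-0.094, -0.099, 0.684] [0.003, -0.001, 0.032] rows 3.5
```

jog_arm(
  steps=[
    [[0, -0.094, -0.099, 0.3, 0, 0, 0.032], [0, -0.094, -0.099, 0.45, 0, 0, 0.032], [0, -0.094, -0.099, 0.45, 0, 0, 0.032], [0, -0.094, -0.099, 0.56, 0, 0, 0.032], [0, -0.094, -0.099, 0.64, 0, 0, 0.032], [0, -0.094, -0.099, 0.684, 0, 0, 0.032], [0, -0.094, -0.099, 0.684, 0, 0, 0.032], [0, -0.094, -0.099, 0.684, 0, 0, 0.032]],
  ],
)

```text
t: 2.45
eef_pos: [0.6342, -0.0806, 0.0294]
ee_rot: [-3.141, -0.0, -1.693]
force: [0.9, 0.3, -0.3]
width: 0.0877
gripper_force: 0.0
```

```bash
python3 -c "
from h import *
plan((.6343,-.079,.027,-.12))"
```

```text
t2.45 [ 0.6342 -0.0806  0.0294] [-3.141 -0.    -1.693] q6 -0.30 w 0.0877 F [ 0.9  0.3 -0.3] g 0.0
  -> [-0.006, 0.001, 0.01] [-0.001, -0.0, -0.003] rows 0.1
```

jog_arm(
  steps=[
    [[0, -0.006, 0, 0.006, 0, 0, 0], [255, -0.006, 0, 0.006, 0, 0, 0], [255, -0.006, 0, 0.006, 0, 0, 0], [255, -0.006, 0, 0.006, 0, 0, 0], [255, -0.006, 0, 0.006, 0, 0, 0], [255, -0.006, 0, 0.006, 0, 0, 0], [255, -0.006, 0, 0.006, 0, 0, 0], [255, -0.006, 0, 0.006, 0, 0, 0]],
  ],
  newtons=20,
)

```text
t: 3.25
eef_pos: [0.6341, -0.0786, 0.027]
ee_rot: [3.142, -0.0, -1.693]
force: [-0.5, -0.4, 0.0]
width: 0.0372
gripper_force: 0.0
```

```bash
python3 -c "
from h import *
plan((.6343,-.079,.1,-.12),(.4828,.1569,.1,-.044))"
```

```text
t3.25 [ 0.6341 -0.0786  0.027 ] [ 3.142 -0.    -1.693] q6 -0.30 w 0.0372 F [-0.5 -0.4  0. ] g 0.0
  -> [0.002, -0.001, -0.292] [0.0, -0.0, -0.002] rows 1.5
  -> [-0.861, 0.715, -0.292] [0.0, -0.0, -0.099] rows 5.8
```

jog_arm(
  steps=[
    [[255, 0, 0, 0, 0, 0, 0], [255, 0, 0, 0, 0, 0, 0]],
  ],
)

```text
t: 3.45
eef_pos: [0.6341, -0.0786, 0.027]
ee_rot: [3.142, -0.0, -1.693]
force: [-0.2, -0.8, -1.2]
width: 0.021
gripper_force: 0.0
```

```bash
python3 -c "
from h import *
look('w2')
plan((.6343,-.079,.1,-.12))
from station import vision
f=vision.grab_frame('scene'); i=f['color'][225:305,160:260,::-1]
w=cv2.imread('pics/w2.png')
cv2.imwrite('pics/c3.png',np.hstack([cv2.resize(i,(500,400),interpolation=2),cv2.resize(w[140:340,225:375],(300,400))]))"
```

```text
t3.50 [ 0.6341 -0.0786  0.0271] [ 3.142  0.    -1.693] q6 -0.30 w 0.0174 F [-0.9  0.5 -0.3] g 0.0
  -> [0.002, -0.001, -0.292] [0.0, 0.0, -0.002] rows 1.5
```

View pics/c3.png

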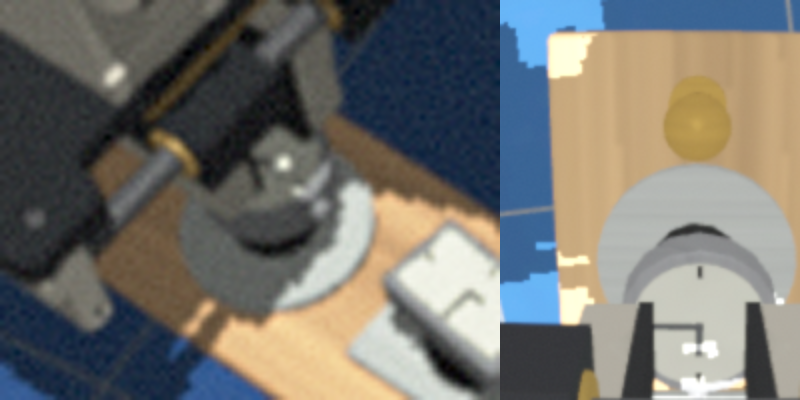

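Scene crop: the round watch still sits on its cushion between the fingers, but the width reads below 40 mm with no force. I need a clearer look before lifting.

```bash
python3 -c "
from h import *
from station import vision,arm
f=vision.grab_frame('scene'); i=f['color'][200:320,110:270,::-1]
w=look('w3')
print(arm.get_state()['width'],arm.get_state()['gripper_force'])
for z in(.027,.045,.065):
  for s in(-.01,.01): print(z,s,proj(w,np.array([.6341+s,-.0786,z])).round(),proj(f,np.array([.6341+s,-.0786,z])).round())
cv2.imwrite('pics/c4.png',np.hstack([cv2.resize(i,(480,360),interpolation=2),cv2.resize(w['color'][200:440,220:380,::-1],(320,480))[:360]]))"
```

```text
0.00517999213475134 0.0
0.027 -0.01 [341. 285.] [219. 259.]
0.027 0.01 [304. 289.] [211. 269.]
0.045 -0.01 [342. 299.] [216. 252.]
0.045 0.01 [302. 304.] [209. 263.]
0.065 -0.01 [344. 319.] [214. 245.]
0.065 0.01 [300. 323.] [206. 256.]
```

View pics/c4.png

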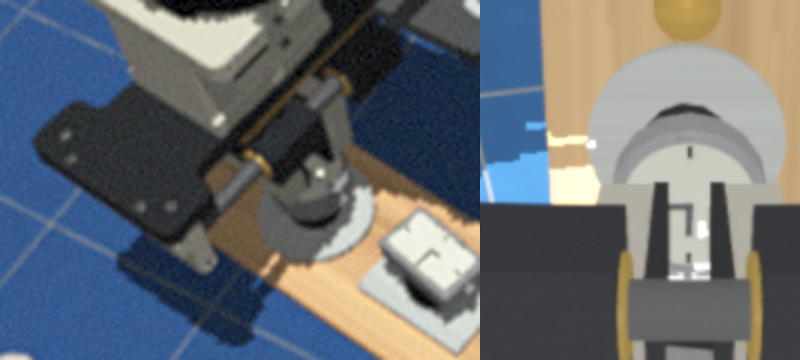

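```bash
python3 -c "
from h import *
W=pickle.load(open('w1.pkl','rb')); w3=pickle.load(open('w3.pkl','rb'))
for z in(.198,.22,.24): print(z,[proj(W,np.array([.609+s,-.0988-.0095,z])).round() for s in(-.044,.044)])
for z in(.027,.045,.065): print(z,[proj(w3,np.array([.6341+s,-.0786+dy,z])).round() for s in(-.006,.006) for dy in(-.0095,)])
E=w3['extrinsics'];print((-E[:3,:3].T@E[:3,3]).round(3),E.round(2).tolist())
plan()
"
```

```text
0.198 [array([402., 263.]), array([241., 277.])]
0.22 [array([411., 279.]), array([232., 294.])]
0.24 [array([421., 296.]), array([222., 313.])]
0.027 [array([331., 269.]), array([309., 272.])]
0.045 [array([332., 283.]), array([307., 285.])]
0.065 [array([333., 301.]), array([306., 304.])]
[ 0.623 -0.16   0.211] [[-0.99, 0.12, 0.0, 0.64], [0.12, 0.95, 0.3, 0.01], [0.04, 0.3, -0.95, 0.23], [0.0, 0.0, 0.0, 1.0]]
t3.65 [ 0.6341 -0.0786  0.0271] [-3.142  0.    -1.693] q6 -0.30 w 0.0052 F [ 0.3 -0.   0.8] g 0.0
```

View pics/w3.png

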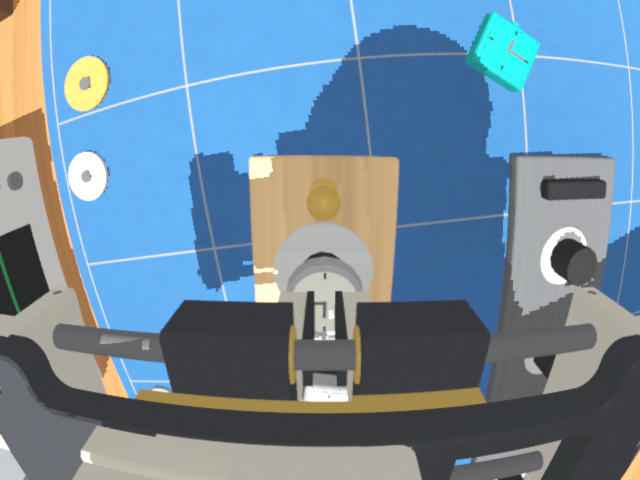

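Wrist view: the fingers are at (305–345, 291+), over the dial (about (325,290)), closing without contact. Both their row and the 180 px spacing in w1 put the real tips about 22 mm above the reported TCP. They closed over the watch, which has not moved. I'll open, go lower and check for force.

jog_arm(
  steps=[
    [[0, 0, 0, -0.08, 0, 0, 0], [0, 0, 0, -0.08, 0, 0, 0], [0, 0, 0, -0.08, 0, 0, 0], [0, 0, 0, -0.08, 0, 0, 0], [0, 0, 0, -0.08, 0, 0, 0], [0, 0, 0, -0.08, 0, 0, 0], [0, 0, 0, -0.08, 0, 0, 0], [0, 0, 0, -0.08, 0, 0, 0]],
  ],
)

```text
t: 4.45
eef_pos: [0.634, -0.0786, 0.0469]
ee_rot: [3.141, -0.0, -1.693]
force: [0.6, -0.3, 0.8]
width: 0.0638
gripper_force: 0.0
```

jog_arm(
  steps=[
    [[0, 0, 0, 0, 0, 0, 0], [0, 0, 0, 0, 0, 0, 0], [0, 0, 0, 0, 0, 0, 0], [0, 0, 0, 0, 0, 0, 0], [0, 0, 0, 0, 0, 0, 0]],
  ],
)

```text
t: 4.95
eef_pos: [0.6341, -0.0786, 0.0471]
ee_rot: [-3.142, 0.0, -1.693]
force: [-0.3, -0.3, -0.3]
width: 0.0874
gripper_force: 0.0
```

```bash
python3 - <<'E'
from h import *
from station import vision
plan((.6343,-.079,.012,-.12))
look('w4')
f=vision.grab_frame('top'); cv2.imwrite('pics/t4.png',f['color'][:,:,::-1])
w=cv2.imread('pics/w4.png')[180:400,190:460]
s=vision.grab_frame('scene')['color'][190:330,120:290,::-1]
cv2.imwrite('pics/c5.png',np.hstack([cv2.resize(w,(400,326)),cv2.resize(s,(396,326),interpolation=2)]))
E
```

```text
t4.95 [ 0.6341 -0.0786  0.0471] [-3.142  0.    -1.693] q6 -0.30 w 0.0874 F [-0.3 -0.3 -0.3] g 0.0
  -> [0.002, -0.001, 0.14] [-0.0, 0.0, -0.002] rows 0.7
```

View pics/c5.png

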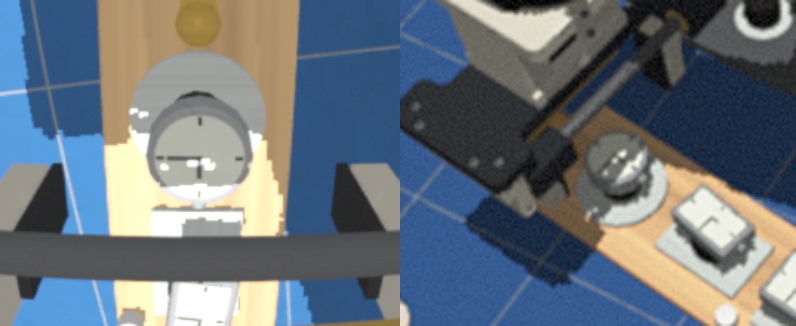

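Crop: the watch is undisturbed, with its dial at (200,160) in the wrist crop. I'll try again 11 mm lower, at reported z 0.016, which is safe whichever way the tip offset really is, with a soft grip.

jog_arm(
  steps=[
    [[0, 0, 0, 0.05, 0, 0, 0], [0, 0, 0, 0.09, 0, 0, 0], [0, 0, 0, 0.125, 0, 0, 0], [0, 0, 0, 0.125, 0, 0, 0], [110, 0, 0, 0.125, 0, 0, 0], [110, 0, 0, 0.125, 0, 0, 0], [120, 0, 0, 0.125, 0, 0, 0], [130, 0, 0, 0.125, 0, 0, 0]],
  ],
  newtons=8,
)

```text
t: 5.9
eef_pos: [0.6344, -0.0785, 0.0162]
ee_rot: [-3.141, 0.0, -1.693]
force: [0.3, -0.0, 0.6]
width: 0.0615
gripper_force: 0.0
```

jog_arm(
  steps=[
    [[150, 0, 0, 0, 0, 0, 0], [150, 0, 0, 0, 0, 0, 0], [160, 0, 0, 0, 0, 0, 0], [160, 0, 0, 0, 0, 0, 0], [160, 0, 0, 0, 0, 0, 0]],
  ],
)

```text
t: 6.4
eef_pos: [0.6341, -0.0786, 0.0159]
ee_rot: [-3.141, 0.0, -1.693]
force: [-0.8, 0.6, 1.1]
width: 0.0392
gripper_force: 8.0
```

Contact at 39.2 mm with 8 N, so the round watch is held. I'll firm up the grip and lift.

jog_arm(
  steps=[
    [[200, 0, 0, 0, 0, 0, 0], [200, 0, 0, 0, 0, 0, 0], [200, 0, 0, -0.05, 0, 0, 0], [200, 0, 0, -0.13, 0, 0, 0], [200, 0, 0, -0.22, 0, 0, 0], [200, 0, 0, -0.22, 0, 0, 0]],
  ],
  newtons=20,
)

```text
t: 7.0
eef_pos: [0.6365, -0.0785, 0.075]
ee_rot: [-3.136, 0.001, -1.692]
force: [-0.3, -0.4, 1.0]
width: 0.0392
gripper_force: 20.0
```

```bash
python3 - <<'E'
from h import *
plan((.4828,.1569,.071,-.044))
W=look('w5')
cv2.imwrite('pics/c6.png',cv2.resize(W['color'][120:420,180:580,::-1],(800,600)))
E
```

```text
t7.00 [ 0.6365 -0.0785  0.075 ] [-3.136e+00  1.000e-03 -1.692e+00] q6 -0.30 w 0.0392 F [-0.3 -0.4  1. ] g 20.0
  -> [-0.86, 0.724, 0.012] [-0.007, 0.001, -0.098] rows 5.6
```

View pics/c6.png

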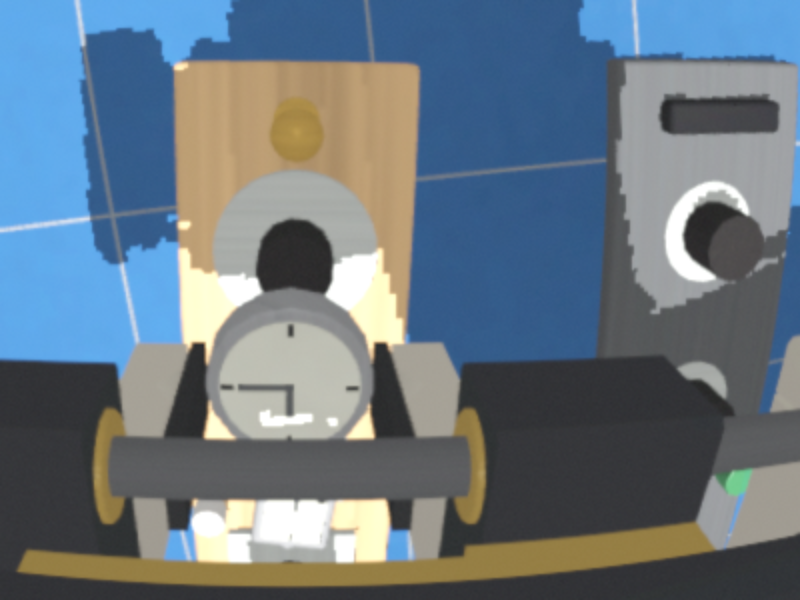

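Crop: the round watch is held level and centred between the pads (dial centre (290,382)), its cushion behind it is empty, and the oblong is untouched. Next, carry it to place 1.

jog_arm(
  steps=[
    [[200, -0.3, 0.25, 0, 0, 0, -0.05], [200, -0.6, 0.5, 0, 0, 0, -0.098], [200, -0.8, 0.67, 0, 0, 0, -0.098], [200, -0.86, 0.724, 0.012, 0, 0, -0.098], [200, -0.86, 0.724, 0.012, 0, 0, -0.098], [200, -0.86, 0.724, 0.012, 0, 0, -0.098], [200, -0.86, 0.724, 0.012, 0, 0, -0.098], [200, -0.86, 0.724, 0.012, 0, 0, -0.098]],
  ],
)

```text
t: 7.85
eef_pos: [0.48, 0.1573, 0.0677]
ee_rot: [3.141, -0.0, -1.614]
force: [-0.2, -0.9, -0.7]
width: 0.0386
gripper_force: 20.0
```

```bash
python3 - <<'E'
from h import *
W=pickle.load(open('w5.pkl','rb')); print('dial',at(W,325,311,.107),'c4 top?',at(W,180+738/2,120+247/2,.034))
plan((.4828,.1569,.0165,-.044))
f=look('w6')
for n,p in dict(c2=(.4794,.081),c3=(.4761,.005),c4=(.4727,-.0709)).items():
    # dark cushion top blob, rectified at z=.034
    half=.03;n_=200;m=2*half/n_
    uv=np.array([[proj(f,np.array([p[0]+half-m*r,p[1]+half-m*c,.034])) for c in range(n_)] for r in range(n_)]).astype('f4')
    im=cv2.remap(f['color'],uv[...,0],uv[...,1],1); cv2.imwrite(f'pics/k_{n}.png',im[:,:,::-1])
    print(n,proj(f,np.array([*p,.034])).round(),im[100,100],im[100,160],im[40,100])
ks=[cv2.imread(f'pics/k_{n}.png') for n in('c2','c3','c4')]
for k in ks: cv2.circle(k,(100,100),43,(0,0,255),1)
cv2.imwrite('pics/c7.png',np.hstack(ks))
E
```

```text
dial [ 0.63467341 -0.08035925] c4 top? [ 0.47299194 -0.070899  ]
t7.85 [0.48   0.1573 0.0677] [ 3.141 -0.    -1.614] q6 -0.75 w 0.0386 F [-0.2 -0.9 -0.7] g 20.0
  -> [0.001, -0.011, 0.205] [0.0, -0.0, 0.002] rows 1.0
c2 [318. 141.] [30 29 30] [211 215 211] [220 224 220]
c3 [318.  15.] [54 53 53] [0 0 0] [122 126 127]
c4 [318. -88.] [0 0 0] [0 0 0] [0 0 0]
```

View pics/c7.png

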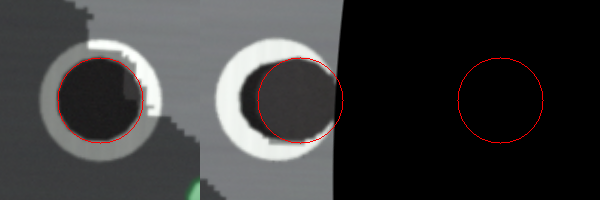

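Crop: the circles drawn for the predicted cushions lie on the black tops (c2 at (100,100), c3 likewise) to within 1 mm. c4 was checked separately by ray at (0.473, −0.071). Next, lower gently.

jog_arm(
  steps=[
    [[200, -0.002, -0.011, 0.08, 0, 0, 0], [200, -0.002, -0.011, 0.15, 0, 0, 0], [200, -0.002, -0.011, 0.185, 0, 0, 0], [200, -0.002, -0.011, 0.195, 0, 0, 0], [200, -0.002, -0.011, 0.202, 0, 0, 0], [200, -0.002, -0.011, 0.206, 0, 0, 0], [200, -0.002, -0.011, 0.206, 0, 0, 0], [200, -0.002, -0.011, 0.206, 0, 0, 0]],
  ],
)

```text
t: 8.7
eef_pos: [0.4836, 0.1574, 0.0168]
ee_rot: [-3.141, 0.001, -1.616]
force: [0.5, -0.2, -0.3]
width: 0.0387
gripper_force: 20.0
```

jog_arm(
  steps=[
    [[200, 0, 0, 0.003, 0, 0, 0], [200, 0, 0, 0.004, 0, 0, 0], [200, 0, 0, 0.004, 0, 0, 0]],
  ],
)

```text
t: 9.0
eef_pos: [0.4836, 0.1575, 0.0158]
ee_rot: [-3.141, 0.0, -1.615]
force: [-2.2, -0.3, 4.0]
width: 0.0387
gripper_force: 20.0
```

jog_arm(
  steps=[
    [[120, 0, 0, 0, 0, 0, 0], [80, 0, 0, 0, 0, 0, 0], [0, 0, 0, 0, 0, 0, 0], [0, 0, 0, 0, 0, 0, 0], [0, 0, 0, 0, 0, 0, 0], [0, 0, 0, -0.1, 0, 0, 0], [0, 0, 0, -0.24, 0, 0, 0], [0, 0, 0, -0.24, 0, 0, 0]],
  ],
)

```text
t: 9.8
eef_pos: [0.4859, 0.1588, 0.0793]
ee_rot: [-3.136, 0.004, -1.615]
force: [-0.5, -0.3, -0.3]
width: 0.0874
gripper_force: 0.0
```

```bash
python3 - <<'E'
from h import *
plan((.6435,-.0032,.072,-.243),(.6435,-.0032,.012,-.243))
E
```

```text
t9.80 [0.4859 0.1588 0.0793] [-3.136  0.004 -1.615] q6 -0.75 w 0.0874 F [-0.5 -0.3 -0.3] g 0.0
  -> [0.62, -0.658, 0.031] [-0.007, 0.005, 0.254] rows 4.5
  -> [0.621, -0.657, 0.271] [-0.007, 0.005, 0.254] rows 4.7
```

jog_arm(
  steps=[
    [[0, 0.2, -0.2, 0.02, 0, 0, 0.08], [0, 0.4, -0.4, 0.02, 0, 0, 0.16], [0, 0.55, -0.58, 0.02, 0, 0, 0.254], [0, 0.62, -0.658, 0.02, 0, 0, 0.254], [0, 0.62, -0.658, 0.02, 0, 0, 0.254], [0, 0.62, -0.658, 0.02, 0, 0, 0.254], [0, 0.62, -0.658, 0.02, 0, 0, 0.254], [0, 0.62, -0.658, 0.02, 0, 0, 0.254]],
  ],
)

```text
t: 10.6
eef_pos: [0.64, -0.0046, 0.07]
ee_rot: [3.141, -0.0, -1.815]
force: [-0.6, -0.2, 1.0]
width: 0.0875
gripper_force: 0.0
```

```bash
python3 - <<'E'
from h import *
plan((.6435,-.0032,.072,-.243),(.6435,-.0032,.012,-.243))
from station import vision
S=vision.grab_frame('scene'); S['fish']=False
im=dial(S,(.4828,.157),thr=150); cv2.imwrite('pics/r1.png',im)
E
```

```text
t10.60 [ 0.64   -0.0046  0.07  ] [ 3.141 -0.    -1.815] q6 -0.54 w 0.0875 F [-0.6 -0.2  1. ] g 0.0
  -> [-0.009, -0.012, -0.008] [0.001, -0.0, -0.001] rows 0.1
  -> [-0.009, -0.012, 0.232] [0.001, -0.0, -0.001] rows 1.2
thr 150 centre [0.4795 0.1664] size mm [37.4 17.2] angle 62.9
```

jog_arm(
  steps=[
    [[0, -0.009, -0.012, 0.1, 0, 0, 0], [0, -0.009, -0.012, 0.18, 0, 0, 0], [0, -0.009, -0.012, 0.228, 0, 0, 0], [0, -0.009, -0.012, 0.228, 0, 0, 0], [120, -0.009, -0.012, 0.228, 0, 0, 0], [120, -0.009, -0.012, 0.228, 0, 0, 0], [120, -0.009, -0.012, 0.228, 0, 0, 0], [140, -0.009, -0.012, 0.228, 0, 0, 0]],
  ],
  newtons=8,
)

```text
t: 11.45
eef_pos: [0.6446, -0.0035, 0.0141]
ee_rot: [-3.14, 0.001, -1.815]
force: [0.3, -0.3, -0.4]
width: 0.0616
gripper_force: 0.0
```

jog_arm(
  steps=[
    [[180, 0, 0, 0, 0, 0, 0], [180, 0, 0, 0, 0, 0, 0], [190, 0, 0, 0, 0, 0, 0], [190, 0, 0, 0, 0, 0, 0], [200, 0, 0, 0, 0, 0, 0], [200, 0, 0, 0, 0, 0, 0]],
  ],
)

```text
t: 12.05
eef_pos: [0.6441, -0.0036, 0.0133]
ee_rot: [3.141, -0.0, -1.815]
force: [0.9, -0.1, 0.1]
width: 0.0277
gripper_force: 8.0
```

Contact at 27.7 mm, the oblong's width. Lift at 20 N.

jog_arm(
  steps=[
    [[230, 0, 0, 0, 0, 0, 0], [230, 0, 0, 0, 0, 0, 0], [230, 0, 0, -0.05, 0, 0, 0], [230, 0, 0, -0.13, 0, 0, 0], [230, 0, 0, -0.22, 0, 0, 0], [230, 0, 0, -0.22, 0, 0, 0], [230, 0, 0, -0.22, 0, 0, 0]],
  ],
  newtons=20,
)

```text
t: 12.75
eef_pos: [0.6446, -0.0033, 0.0695]
ee_rot: [-3.14, 0.001, -1.815]
force: [0.7, -0.3, -1.3]
width: 0.0277
gripper_force: 20.0
```

```bash
python3 - <<'E'
from h import *
plan((.4794,.081,.068,-.044))
E
```

```text
t12.75 [ 0.6446 -0.0033  0.0695] [-3.140e+00  1.000e-03 -1.815e+00] q6 -0.54 w 0.0277 F [ 0.7 -0.3 -1.3] g 20.0
  -> [-0.167, 0.723, 0.005] [-0.002, 0.001, -0.255] rows 3.7
```

jog_arm(
  steps=[
    [[230, -0.05, 0.2, 0, 0, 0, -0.08], [230, -0.1, 0.4, 0, 0, 0, -0.17], [230, -0.14, 0.6, 0, 0, 0, -0.255], [230, -0.167, 0.723, 0, 0, 0, -0.255], [230, -0.167, 0.723, 0, 0, 0, -0.255], [230, -0.167, 0.723, 0, 0, 0, -0.255], [230, -0.167, 0.723, 0, 0, 0, -0.255], [230, -0.167, 0.723, 0, 0, 0, -0.255]],
  ],
)

```text
t: 13.55
eef_pos: [0.4796, 0.0804, 0.068]
ee_rot: [3.141, -0.0, -1.616]
force: [0.4, 1.2, -1.2]
width: 0.0279
gripper_force: 20.0
```

```bash
python3 - <<'E'
from h import *
plan((.4794,.081,.0143,-.044))
E
```

```text
t13.55 [0.4796 0.0804 0.068 ] [ 3.141 -0.    -1.616] q6 -0.62 w 0.0279 F [ 0.4  1.2 -1.2] g 20.0
  -> [-0.002, 0.001, 0.215] [0.0, -0.0, -0.001] rows 1.1
```

jog_arm(
  steps=[
    [[230, -0.002, 0, 0.09, 0, 0, 0], [230, -0.002, 0, 0.16, 0, 0, 0], [230, -0.002, 0, 0.195, 0, 0, 0], [230, -0.002, 0, 0.205, 0, 0, 0], [230, -0.002, 0, 0.211, 0, 0, 0], [230, -0.002, 0, 0.215, 0, 0, 0], [230, -0.002, 0, 0.218, 0, 0, 0], [230, -0.002, 0, 0.218, 0, 0, 0]],
  ],
)

```text
t: 14.35
eef_pos: [0.4792, 0.0814, 0.0142]
ee_rot: [-3.141, 0.0, -1.615]
force: [0.0, 0.5, -1.0]
width: 0.0276
gripper_force: 20.0
```

jog_arm(
  steps=[
    [[230, 0, 0, 0.003, 0, 0, 0], [230, 0, 0, 0.004, 0, 0, 0], [230, 0, 0, 0.004, 0, 0, 0]],
  ],
)

```text
t: 14.65
eef_pos: [0.4791, 0.0813, 0.0132]
ee_rot: [-3.141, 0.0, -1.615]
force: [-1.2, 0.5, 4.3]
width: 0.0275
gripper_force: 20.0
```

Contact at 4 N. Release, lift and go to the square.

jog_arm(
  steps=[
    [[150, 0, 0, 0, 0, 0, 0], [120, 0, 0, 0, 0, 0, 0], [0, 0, 0, 0, 0, 0, 0], [0, 0, 0, 0, 0, 0, 0], [0, 0, 0, 0, 0, 0, 0], [0, 0, 0, -0.1, 0, 0, 0], [0, 0, 0, -0.22, 0, 0, 0], [0, 0, 0, -0.22, 0, 0, 0]],
  ],
)

```text
t: 15.45
eef_pos: [0.4814, 0.0823, 0.0712]
ee_rot: [-3.136, 0.003, -1.614]
force: [-0.0, 0.0, 0.4]
width: 0.0848
gripper_force: 0.0
```

```bash
python3 - <<'E'
from h import *
plan((.6567,.0653,.068,-.12))
E
```

```text
t15.45 [0.4814 0.0823 0.0712] [-3.136e+00  3.000e-03 -1.614e+00] q6 -0.62 w 0.0848 F [-0.   0.   0.4] g 0.0
  -> [0.038, -0.704, 0.017] [-0.007, 0.004, 0.098] rows 3.5
```

jog_arm(
  steps=[
    [[0, 0.01, -0.2, 0, 0, 0, 0.05], [0, 0.02, -0.4, 0, 0, 0, 0.098], [0, 0.03, -0.6, 0, 0, 0, 0.098], [0, 0.038, -0.71, 0, 0, 0, 0.098], [0, 0.038, -0.71, 0, 0, 0, 0.098], [0, 0.038, -0.71, 0, 0, 0, 0.098], [0, 0.038, -0.71, 0, 0, 0, 0.098], [0, 0.038, -0.71, 0, 0, 0, 0.098]],
  ],
)

```text
t: 16.25
eef_pos: [0.655, 0.0641, 0.0681]
ee_rot: [3.142, 0.0, -1.691]
force: [-0.0, 0.8, -0.5]
width: 0.0878
gripper_force: 0.0
```

```bash
python3 - <<'E'
from h import *
f=look('w7')
im=[dial(f,(.6567,.0653),thr=200)]
plan((.6567,.0653,.068,-.12),(.6567,.0653,.0125,-.12))
E
```

```text
thr 200 centre [0.6523 0.0659] size mm [31.  47.7] angle 6.7
t16.30 [0.6551 0.0642 0.0683] [-3.141  0.    -1.691] q6 -0.51 w 0.0880 F [0.7 0.8 0.8] g 0.0
  -> [-0.005, -0.006, 0.001] [-0.0, 0.0, -0.001] rows 0.0
  -> [-0.005, -0.006, 0.223] [-0.0, 0.0, -0.001] rows 1.1
```

jog_arm(
  steps=[
    [[0, -0.005, -0.006, 0.1, 0, 0, 0], [0, -0.005, -0.006, 0.18, 0, 0, 0], [0, -0.005, -0.006, 0.222, 0, 0, 0], [0, -0.005, -0.006, 0.222, 0, 0, 0], [110, -0.005, -0.006, 0.222, 0, 0, 0], [110, -0.005, -0.006, 0.222, 0, 0, 0], [110, -0.005, -0.006, 0.222, 0, 0, 0], [130, -0.005, -0.006, 0.222, 0, 0, 0]],
  ],
  newtons=8,
)

```text
t: 17.1
eef_pos: [0.6578, 0.0651, 0.0131]
ee_rot: [-3.141, 0.001, -1.692]
force: [-0.4, 0.5, -0.5]
width: 0.0613
gripper_force: 0.0
```

jog_arm(
  steps=[
    [[160, 0, 0, 0, 0, 0, 0], [160, 0, 0, 0, 0, 0, 0], [170, 0, 0, 0, 0, 0, 0], [170, 0, 0, 0, 0, 0, 0], [180, 0, 0, 0, 0, 0, 0], [180, 0, 0, 0, 0, 0, 0]],
  ],
)

```text
t: 17.7
eef_pos: [0.6574, 0.0649, 0.0123]
ee_rot: [3.142, -0.0, -1.692]
force: [-0.3, -0.7, 1.3]
width: 0.0359
gripper_force: 8.0
```

35.9 mm, the square's width. Lift.

jog_arm(
  steps=[
    [[220, 0, 0, 0, 0, 0, 0], [220, 0, 0, 0, 0, 0, 0], [220, 0, 0, -0.05, 0, 0, 0], [220, 0, 0, -0.13, 0, 0, 0], [220, 0, 0, -0.22, 0, 0, 0], [220, 0, 0, -0.22, 0, 0, 0], [220, 0, 0, -0.22, 0, 0, 0]],
  ],
  newtons=20,
)

```text
t: 18.4
eef_pos: [0.6579, 0.0652, 0.0685]
ee_rot: [-3.14, 0.001, -1.692]
force: [-0.2, 0.3, -1.9]
width: 0.0357
gripper_force: 20.0
```

```bash
python3 - <<'E'
from h import *
plan((.4761,.005,.067,-.044))
E
```

```text
t18.40 [0.6579 0.0652 0.0685] [-3.140e+00  1.000e-03 -1.692e+00] q6 -0.51 w 0.0357 F [-0.2  0.3 -1.9] g 20.0
  -> [0.327, 0.693, 0.004] [-0.002, 0.001, -0.098] rows 3.8
```

jog_arm(
  steps=[
    [[220, 0.1, 0.2, 0, 0, 0, -0.05], [220, 0.19, 0.4, 0, 0, 0, -0.098], [220, 0.28, 0.6, 0, 0, 0, -0.098], [220, 0.327, 0.693, 0, 0, 0, -0.098], [220, 0.327, 0.693, 0, 0, 0, -0.098], [220, 0.327, 0.693, 0, 0, 0, -0.098], [220, 0.327, 0.693, 0, 0, 0, -0.098], [220, 0.327, 0.693, 0, 0, 0, -0.098]],
  ],
)

```text
t: 19.2
eef_pos: [0.4765, 0.0051, 0.0671]
ee_rot: [3.141, -0.0, -1.615]
force: [-0.4, -0.7, -1.0]
width: 0.0356
gripper_force: 20.0
```

```bash
python3 - <<'E'
from h import *
plan((.4761,.005,.0130,-.044))
E
```

```text
t19.20 [0.4765 0.0051 0.0671] [ 3.141 -0.    -1.615] q6 -0.47 w 0.0356 F [-0.4 -0.7 -1. ] g 20.0
  -> [0.0, 0.001, 0.216] [0.0, -0.0, -0.0] rows 1.1
```

jog_arm(
  steps=[
    [[220, 0, 0.001, 0.09, 0, 0, 0], [220, 0, 0.001, 0.16, 0, 0, 0], [220, 0, 0.001, 0.196, 0, 0, 0], [220, 0, 0.001, 0.206, 0, 0, 0], [220, 0, 0.001, 0.212, 0, 0, 0], [220, 0, 0.001, 0.216, 0, 0, 0], [220, 0, 0.001, 0.218, 0, 0, 0], [220, 0, 0.001, 0.218, 0, 0, 0]],
  ],
)

```text
t: 20.0
eef_pos: [0.4757, 0.0048, 0.0133]
ee_rot: [-3.141, 0.0, -1.615]
force: [0.0, -0.2, -0.9]
width: 0.0358
gripper_force: 20.0
```

jog_arm(
  steps=[
    [[220, 0, 0, 0.003, 0, 0, 0], [220, 0, 0, 0.004, 0, 0, 0], [220, 0, 0, 0.004, 0, 0, 0]],
  ],
)

```text
t: 20.3
eef_pos: [0.4756, 0.0048, 0.0122]
ee_rot: [-3.141, 0.0, -1.615]
force: [-1.5, 1.4, 4.5]
width: 0.0358
gripper_force: 20.0
```

jog_arm(
  steps=[
    [[130, 0, 0, 0, 0, 0, 0], [90, 0, 0, 0, 0, 0, 0], [0, 0, 0, 0, 0, 0, 0], [0, 0, 0, 0, 0, 0, 0], [0, 0, 0, 0, 0, 0, 0], [0, 0, 0, -0.1, 0, 0, 0], [0, 0, 0, -0.23, 0, 0, 0], [0, 0, 0, -0.23, 0, 0, 0]],
  ],
)

```text
t: 21.1
eef_pos: [0.4781, 0.0055, 0.0729]
ee_rot: [-3.135, 0.002, -1.614]
force: [0.2, 0.0, 0.1]
width: 0.087
gripper_force: 0.0
```

```bash
python3 - <<'E'
from h import *
plan((.667,.1455,.068,-.1))
E
```

```text
t21.10 [0.4781 0.0055 0.0729] [-3.135e+00  2.000e-03 -1.614e+00] q6 -0.47 w 0.0870 F [0.2 0.  0.1] g 0.0
  -> [-0.592, -0.731, 0.025] [-0.008, 0.003, 0.072] rows 4.7
```

jog_arm(
  steps=[
    [[0, -0.15, -0.19, 0, 0, 0, 0.03], [0, -0.3, -0.37, 0, 0, 0, 0.07], [0, -0.45, -0.55, 0, 0, 0, 0.072], [0, -0.592, -0.735, 0, 0, 0, 0.072], [0, -0.592, -0.735, 0, 0, 0, 0.072], [0, -0.592, -0.735, 0, 0, 0, 0.072], [0, -0.592, -0.735, 0, 0, 0, 0.072], [0, -0.592, -0.735, 0, 0, 0, 0.072]],
  ],
)

```text
t: 21.9
eef_pos: [0.6645, 0.1439, 0.0687]
ee_rot: [3.14, -0.001, -1.672]
force: [0.3, -0.1, 0.2]
width: 0.0873
gripper_force: 0.0
```

```bash
python3 - <<'E'
from h import *
f=look('w8')
plan((.667,.1455,.068,-.1),(.667,.1455,.0125,-.1))
print(proj(f,np.array([.667,.1455,.048])),proj(f,np.array([.4827,.157,.048])),proj(f,np.array([.4794,.081,.048])),proj(f,np.array([.4761,.005,.048])))
E
```

```text
t21.95 [0.6646 0.1438 0.0691] [ 3.141 -0.    -1.672] q6 -0.60 w 0.0879 F [ 0.9  0.1 -0.1] g 0.0
  -> [-0.008, -0.009, 0.004] [0.001, -0.0, -0.001] rows 0.1
  -> [-0.008, -0.009, 0.226] [0.001, -0.0, -0.001] rows 1.1
[318.46978524 275.59927626] [581.04907458 260.97179348] [591.798818   152.35713046] [588.39991964  40.11052841]
```

View pics/w8.png

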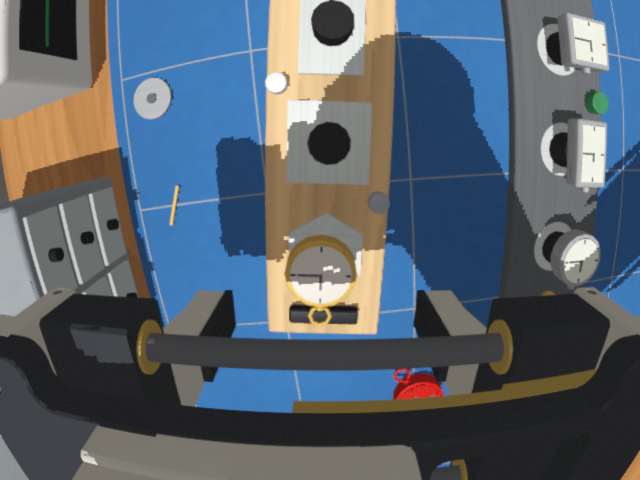

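Wrist view: the round (575,258), oblong (588,152) and square (585,42) lie flat on places 1–3, dial up. The pocket watch is at (321,272), about 1 mm to the −y side of my estimate.

jog_arm(
  steps=[
    [[0, -0.004, -0.007, 0.1, 0, 0, 0], [0, -0.004, -0.007, 0.18, 0, 0, 0], [0, -0.004, -0.007, 0.224, 0, 0, 0], [0, -0.004, -0.007, 0.224, 0, 0, 0], [100, -0.004, -0.007, 0.224, 0, 0, 0], [100, -0.004, -0.007, 0.224, 0, 0, 0], [100, -0.004, -0.007, 0.224, 0, 0, 0], [110, -0.004, -0.007, 0.224, 0, 0, 0]],
  ],
  newtons=8,
)

```text
t: 22.75
eef_pos: [0.6677, 0.1455, 0.0141]
ee_rot: [-3.141, 0.001, -1.671]
force: [-1.0, -0.7, -0.7]
width: 0.0614
gripper_force: 0.0
```

jog_arm(
  steps=[
    [[140, 0, 0, 0, 0, 0, 0], [140, 0, 0, 0, 0, 0, 0], [150, 0, 0, 0, 0, 0, 0], [150, 0, 0, 0, 0, 0, 0], [160, 0, 0, 0, 0, 0, 0]],
  ],
)

```text
t: 23.25
eef_pos: [0.6674, 0.1453, 0.0135]
ee_rot: [-3.141, 0.0, -1.671]
force: [-0.8, -0.6, 2.4]
width: 0.0433
gripper_force: 8.0
```

43.3 mm, the pocket watch's width. Lift.

jog_arm(
  steps=[
    [[200, 0, 0, 0, 0, 0, 0], [200, 0, 0, 0, 0, 0, 0], [200, 0, 0, -0.05, 0, 0, 0], [200, 0, 0, -0.13, 0, 0, 0], [200, 0, 0, -0.24, 0, 0, 0], [200, 0, 0, -0.24, 0, 0, 0], [200, 0, 0, -0.24, 0, 0, 0]],
  ],
  newtons=20,
)

```text
t: 23.95
eef_pos: [0.6677, 0.1455, 0.0745]
ee_rot: [-3.14, 0.001, -1.672]
force: [-0.0, 0.2, -1.3]
width: 0.0433
gripper_force: 20.0
```

```bash
python3 - <<'E'
from h import *
f=look('w9'); s=pickle.load(open('w9.pkl','rb'))
from station import arm
p=arm.get_state()['eef_pos']; z=p[2]-.0135+.048
im=dial(f,(p[0],p[1]),z=z); cv2.imwrite('pics/r9.png',im); print(p)
plan((.4727,-.0704,.073,-.044))
E
```

```text
thr 96.0 centre [0.6638 0.1384] size mm [41.7 49.2] angle -0.0
[0.66695568 0.14525677 0.07341507]
t24.00 [0.667  0.1453 0.0734] [ 3.141  0.    -1.672] q6 -0.60 w 0.0432 F [-0.2 -0.  -1.1] g 20.0
  -> [0.937, 0.686, 0.002] [0.0, 0.0, -0.072] rows 5.8
```

jog_arm(
  steps=[
    [[200, 0.15, 0.11, 0, 0, 0, -0.03], [200, 0.31, 0.23, 0, 0, 0, -0.072], [200, 0.47, 0.34, 0, 0, 0, -0.072], [200, 0.63, 0.46, 0, 0, 0, -0.072], [200, 0.8, 0.58, 0, 0, 0, -0.072], [200, 0.937, 0.686, 0, 0, 0, -0.072], [200, 0.937, 0.686, 0, 0, 0, -0.072], [200, 0.937, 0.686, 0, 0, 0, -0.072]],
  ],
)

```text
t: 24.8
eef_pos: [0.4722, -0.0714, 0.0732]
ee_rot: [3.141, -0.0, -1.616]
force: [1.0, 1.3, -0.1]
width: 0.043
gripper_force: 20.0
```

jog_arm(
  steps=[
    [[200, 0, 0, 0, 0, 0, 0], [200, 0, 0, 0, 0, 0, 0]],
  ],
)

```text
t: 25.0
eef_pos: [0.4738, -0.07, 0.073]
ee_rot: [3.141, -0.0, -1.614]
force: [-0.2, 0.6, 0.5]
width: 0.0432
gripper_force: 20.0
```

```bash
python3 - <<'E'
from h import *
plan((.4727,-.0704,.0143,-.044))
E
```

```text
t25.00 [ 0.4738 -0.07    0.073 ] [ 3.141 -0.    -1.614] q6 -0.31 w 0.0432 F [-0.2  0.6  0.5] g 20.0
  -> [0.002, 0.004, 0.235] [0.0, -0.0, 0.001] rows 1.2
```

jog_arm(
  steps=[
    [[200, 0.002, 0.004, 0.1, 0, 0, 0], [200, 0.002, 0.004, 0.18, 0, 0, 0], [200, 0.002, 0.004, 0.215, 0, 0, 0], [200, 0.002, 0.004, 0.225, 0, 0, 0], [200, 0.002, 0.004, 0.231, 0, 0, 0], [200, 0.002, 0.004, 0.234, 0, 0, 0], [200, 0.002, 0.004, 0.236, 0, 0, 0], [200, 0.002, 0.004, 0.236, 0, 0, 0]],
  ],
)

```text
t: 25.8
eef_pos: [0.4725, -0.0709, 0.0148]
ee_rot: [-3.141, 0.0, -1.615]
force: [-0.2, 0.4, -1.0]
width: 0.0432
gripper_force: 20.0
```

jog_arm(
  steps=[
    [[200, 0, 0, 0.003, 0, 0, 0], [200, 0, 0, 0.004, 0, 0, 0], [200, 0, 0, 0.004, 0, 0, 0]],
  ],
)

```text
t: 26.1
eef_pos: [0.4722, -0.071, 0.0134]
ee_rot: [-3.141, 0.0, -1.615]
force: [-1.1, -0.3, 0.1]
width: 0.0429
gripper_force: 20.0
```

jog_arm(
  steps=[
    [[200, 0, 0, 0.002, 0, 0, 0], [200, 0, 0, 0.003, 0, 0, 0], [200, 0, 0, 0.003, 0, 0, 0]],
  ],
)

```text
t: 26.4
eef_pos: [0.4721, -0.071, 0.0133]
ee_rot: [-3.141, -0.0, -1.615]
force: [-3.1, 1.3, 9.0]
width: 0.0434
gripper_force: 20.0
```

Contact at 9 N. Release, rise and withdraw for a final look.

jog_arm(
  steps=[
    [[110, 0, 0, 0, 0, 0, 0], [70, 0, 0, 0, 0, 0, 0], [0, 0, 0, 0, 0, 0, 0], [0, 0, 0, 0, 0, 0, 0], [0, 0, 0, 0, 0, 0, 0], [0, 0, 0, -0.1, 0, 0, 0], [0, 0, 0, -0.3, 0, 0, 0], [0, 0, 0, -0.5, 0, 0, 0]],
  ],
)

```text
t: 27.2
eef_pos: [0.4712, -0.0713, 0.1385]
ee_rot: [3.139, -0.001, -1.615]
force: [2.2, 0.4, -0.1]
width: 0.0876
gripper_force: 0.0
```

jog_arm(
  steps=[
    [[0, 0.2, 0, -0.1, 0, 0, 0], [0, 0.4, 0, -0.1, 0, 0, 0], [0, 0.6, 0, -0.1, 0, 0, 0], [0, 0.8, 0, -0.1, 0, 0, 0], [0, 0.9, 0, -0.1, 0, 0, 0], [0, 1, 0, -0.1, 0, 0, 0], [0, 1, 0, -0.1, 0, 0, 0], [0, 1, 0, -0.1, 0, 0, 0]],
  ],
)

```text
t: 28.0
eef_pos: [0.4606, -0.3211, 0.162]
ee_rot: [3.141, 0.0, -1.617]
force: [-0.6, 1.3, -0.8]
width: 0.0874
gripper_force: 0.0
```

```bash
python3 - <<'E'
from h import *
from station import vision
C=[(.4828,.1569),(.4794,.081),(.4761,.005),(.4727,-.0709)]
rows=[]
for n in('top','scene'):
    f=vision.grab_frame(n); r=[]
    for c in C:
        im=np.ascontiguousarray(dial(f,c,thr=165)); cv2.circle(im,(112,112),3,(0,0,255),-1); r.append(im)
    rows.append(np.hstack(r))
s=cv2.resize(f['color'][150:330,200:500,::-1],(896,538))
cv2.imwrite('pics/fin.png',cv2.resize(np.vstack(rows+[s]),None,fx=.6,fy=.6))
E
```

```text
thr 165 centre [0.4834 0.1564] size mm [35.2 34.5] angle 90.0
thr 165 centre [0.4828 0.081 ] size mm [41.8 31.9] angle 2.3
thr 165 centre [0.476  0.0044] size mm [32.5 32.6] angle 1.1
thr 165 centre [ 0.4722 -0.0717] size mm [33.9 33.9] angle 2.2
thr 165 centre [0.4834 0.1574] size mm [33.9 33.6] angle 2.0
thr 165 centre [0.4791 0.082 ] size mm [40.1 23.2] angle 2.4
thr 165 centre [0.4755 0.0054] size mm [31.1 31. ] angle 1.9
thr 165 centre [ 0.4722 -0.0709] size mm [34.6 34.1] angle 5.9
```

View pics/fin.png

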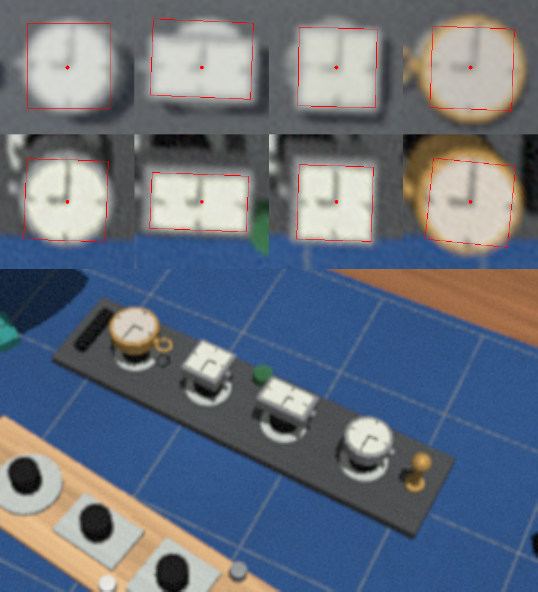

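The picture shows all four watches dial up and flat, within 1 mm of their cushion centres. From the rack's pin the order is round, oblong, square, pocket, the same as on the tray.

```bash
python3 -c "
from station import arm
print(arm.job_done())"
```

```text
the job is handed in; nothing more can be done
None
```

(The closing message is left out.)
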